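# Put the wide demoulding scraper away in its slotted block

### The arm

A 6-joint arm with a two-finger parallel gripper is mounted at the origin on the work surface. World frame = base frame: x ahead of the robot, y to its left, z up, the work surface at z = 0. Lengths are in mm, angles in rad, forces in N, time in s.
With the tool pointing down it reaches from about 300 to 775 mm from the base axis. Payload 14.6 kg.
Tool frame: the origin (TCP) lies between the finger pads; the fingertips stand 19 mm ahead of it and the grasp point (between the pads) is the TCP; z points along the fingers, y is the line along which they close (so a half turn about z gives the same grasp; the last joint's range is limited). The gripper opens to 94 mm and grips with 3 to 60 N. Pads are 16 mm wide; open, the fingers measure 119 mm over their backs; the gripper's body (75 mm by 177 mm) begins 78 mm behind the grasp point.
Start: joints at [1.13, 0.3, 1.521, -0, 1.321, -0.067], TCP at [200.832, 512.011, 224.446] pointing down, gripper open.
Joint ranges: [-3.03, 3.03], [-0.79, 2.21], [0.23, 2.52], [-1.04, 4.18], [0, 3.07], [-2.55, 2.55]. Speed limits (rad/s): [2.22, 2.22, 2.57, 3.14, 3.14, 3.14].

### API

Orientations are given as [roll, pitch, yaw] about the fixed x, y, z axes, in that order (R = Rz(yaw) Ry(pitch) Rx(roll)).
In Python, from cell import monitor, imaging, job, find_in, trace gives the robot as it stands. The module is installed in compiled form; this text tells all that it offers.
- The arm moves only by the tool arm_command, never from a script. Its argument "steps" is a list of rows, each a list of 5 numbers: the opening, from 0 (shut) to 1 (fully open), then the shift along the tool's x, y, z in mm, then the turn about the tool's z in degrees. In form: [[gripper, dx, dy, dz, turn], ...]. A call has 1 to 20 rows; each row is the pose to reach, as a shift and turn from the pose commanded when the call began, along the tool's axes at that moment; what a row does not reach only later rows make up. A row lasts 1/8 s, in which the tool goes at most 62.5 mm and 10.7 degrees, less where a joint would pass 70% of its speed; a pose out of reach is approached as far as the arm can. A call with a gripper value outside its range is refused whole. The fingers move at their own pace and stop on an object; "force" is the grip in N (left out, the last holds). Time passes only in rows, so rows that repeat a pose let the fingers close. It gives the time, the measured TCP pose, the force, the opening and the grip force at its end, in the units of the state.
- monitor.read_state(): the state, without advancing time (a new reading comes with each control period).
- imaging.camera(name): name is "side" or "top" or "wrist"; returns a dict with "img" (384x512x3 uint8, red, green, blue), "mtx" (3x3 intrinsics, pixels), "D" ([k1, k2, p1, p2, k3] as OpenCV has them; the pictures are not rectified), "view" (4x4, takes a point from world to camera coordinates). Camera axes: x right, y down, z forward; pixel columns grow to the right and rows downward; lengths in mm; the calibration is good to about 2 mm. A picture is of the moment at which its call begins. There is no depth.
- job.sign_off(): hands the job in; it is judged then, once.
Trained networks look in a picture, given as the dict that the camera call returned (one of the last four; its "shot" number tells which), for a name from the list of things; names that differ only in an ending like _2 or _b are one class to them, and where a whole thing is asked for, a point or a joint stands for the part that bears it (a point fixed in the world has none). Each returns a list of dicts, best first, with "p" (0 to 1); they miss things now and then, are a little off and sometimes report something else, mostly with a low value. They report only what shows in the picture. A call takes as long as a camera call. They do not tell look-alikes from the thing itself.
- find_in(picture, target): "rect" ([centre column, centre row, width, height] in pixels, round what is visible of it).
- trace(picture, target): "region" (384x512 bool, what is visible of it) and "rect" ([centre column, centre row, width, height] in pixels, round what is visible of it).
The state is a dict: "clock": time; "joints": joint angles; "qd": joint speeds; "effort": joint torques, N m; "eef_pos": TCP position; "eef_rot": TCP orientation; "wrist_force": force on the tool from outside, world axes, zero at the start; "moment": the same for the moment, N m; "finger_gap": finger opening in mm; "finger_force": force on a finger pad.
Only numpy, scipy, OpenCV 4.12 (cv2) and the standard library are available. Lean on these libraries where they do the work, as an engineer would, in place of code of your own. Each camera call takes 0.05 s, during which the arm holds its last target. There are 200 camera calls.

### The job

In the composites workshop two cleaned scrapers stand handle-up in the metal drip rack. Take the wide one by its handle and slide it blade first into the wooden block with the long slot, keeping hold of it until the blade is well down in the slot; leave it standing upright, fully home on the bottom of the slot. Leave the narrow scraper standing where it is in the rack.

Things in the scene. Friction and masses are not known exactly. Their poses are not given: they have to be found in the camera images.
- wide_scraper: Stands upright, may lean a few degrees. White plastic blade 90 wide (its x), 6 thick (y), z 0 to 70; above it a wooden handle 32 wide (x), 24 thick (y), z 70 to 140. Origin: middle of the blade's lower edge; z up along the handle. Pinch the handle across y at about z = 115. 100 to 210 g. At the start in one slot of the drip rack (floor 6 above the bench, cheeks to 40 above it).
- narrow_scraper: To be left alone: same height, handle and look, but the blade is only 44 wide. Stands in the other slot of the drip rack (a fixed low metal tray, 140 x 190, with two equal upright slots), parallel to the wide one, 110 to one side across the blades. Its top is 146 above the bench: carry the wide one clear of it. Origin and axes as for the wide one.
- long_block: Fixed wooden block 150 (x) x 76 (y) x 65 high; one centred slot along x, 112 long x 12 wide, suits the 90 wide blade. Slot floor 12 above the block's underside, so 53 deep; long edges bevelled: the mouth is 32 wide (y) at the top, narrowing to 12 at 10 below it. Origin: centre of the underside, on the bench; z up.
- short_block: Fixed wooden block 100 (x) x 76 (y) x 65 high, with a like slot only 58 long, too short for the wide blade; it stays empty. Origin: centre of the underside, on the bench; z up.
Things that resemble listed ones, but are neither listed nor needed, are in the scene too. What is shaped like the wide_scraper but purple is not meant.

How it is judged (in metres and radians):
On the way:
1. the wide scraper, still held by the fingers, is well down in the long slot (z of wide_scraper in the frame of long_block below 0.042 m and horizontal distance between wide_scraper and long_block below 0.02 m and contact force between the fingers and wide_scraper above 1 N), for 0.1 s.
At the end, for the whole second after the job is handed in: The wide scraper stands at rest in the long slot: its lower edge within 8 mm of the slot floor and within 18 mm of the block's centre, blade along the slot within 0.2 rad, upright within 0.22 rad; the narrow scraper still stands in the rack (moved under 40 mm, upright within 0.25 rad) (z of wide_scraper in the frame of long_block below 0.02 m and horizontal distance between wide_scraper and long_block below 0.018 m and angle between the x axis of wide_scraper and the x axis of long_block, either way round below 0.2 rad and angle between wide_scraper's own z axis and vertical below 0.22 rad and linear speed of wide_scraper below 0.02 m/s and distance of narrow_scraper from where it was at the start of the episode below 0.04 m and angle between narrow_scraper's own z axis and vertical below 0.25 rad); the robot touches nothing.
It fails at once if the narrow scraper is pulled out of its place in the rack (distance of narrow_scraper from where it was at the start of the episode above 0.04 m).
It also fails if it takes over 42 s, if anything falls off the work surface, if the arm or the gripper's body presses on something with over 40 N, if the wrist force passes 120 N, or if a joint passes its speed limit or range.

## Working session

There is one attempt and no reset: what is moved stays moved. The work goes in short steps, Python scripts to look and compute and a tool call to move; the robot and the scene stay as the last step left them, time stands still between calls to the robot, and variables do not carry over. Pictures are saved under pics/ and viewed, at most 10 in all, crops included, and the job is handed in when it is done.

Besides the shell and the picture viewer there is one more tool, called after ">>>" in YAML: its name, and indented under it one key for each argument. arm_command: Moves the arm, as the interface text tells. Its arguments: {"type":"object","properties":{"steps":{"type":"array","items":{"type":"array","items":{"type":"number"}}},"force":{"type":"number"}},"required":["steps"]}

```bash
mkdir -p pics; cat > h.py <<'E'
import numpy as np, cv2, pickle
from cell import monitor, imaging, job, find_in, trace
def ray(c,uv):
    p=cv2.undistortPoints(np.array([[uv]],float),np.array(c["mtx"]),np.array(c["D"]))[0,0]
    V=np.array(c["view"]);R=V[:3,:3];o=-R.T@V[:3,3]
    return o,R.T@np.array([p[0],p[1],1.])
def atz(c,uv,z):
    o,d=ray(c,uv);return o+d*(z-o[2])/d[2]
def proj(c,P):
    V=np.array(c["view"]);r,_=cv2.Rodrigues(V[:3,:3])
    return cv2.projectPoints(np.array(P,float).reshape(-1,3),r,V[:3,3],np.array(c["mtx"]),np.array(c["D"]))[0][:,0]
E
python3 - <<'E'
from h import *
ims=[]
for n in ["top","side"]:
    c=imaging.camera(n);ims.append(c["img"])
    pickle.dump(c,open(n+".pkl","wb"))
    o,_=ray(c,(256,192));print(n,o.round())
    for t in ["wide_scraper","narrow_scraper","long_block","short_block"]:
        print(t,[(round(r["p"],2),np.round(r["rect"]).tolist()) for r in find_in(c,t)][:4])
for n,i in zip("ts",ims): cv2.imwrite(f"pics/{n}0.png",cv2.resize(i[:,:,::-1],(800,600)))
print(monitor.read_state())
E
```

```text
top [370.  17. 808.]
wide_scraper [(0.91, [158.0, 259.0, 41.0, 38.0]), (0.58, [168.0, 171.0, 25.0, 42.0])]
narrow_scraper [(0.89, [114.0, 160.0, 27.0, 29.0])]
long_block [(0.9, [386.0, 153.0, 59.0, 70.0])]
short_block [(0.91, [279.0, 169.0, 50.0, 61.0])]
side [  32. -496.  473.]
wide_scraper [(0.79, [215.0, 123.0, 33.0, 45.0]), (0.79, [142.0, 155.0, 30.0, 61.0])]
narrow_scraper [(0.89, [199.0, 110.0, 23.0, 43.0])]
long_block [(0.63, [369.0, 230.0, 70.0, 86.0])]
short_block [(0.56, [276.0, 181.0, 57.0, 60.0])]
{'clock': 0.5, 'joints': array([ 1.13040224e+00,  2.99943422e-01,  1.52103372e+00, -4.25247099e-06,
        1.32068030e+00, -6.65785029e-02]), 'qd': array([ 0.00222746, -0.00047431, -0.00097543, -0.00202689, -0.00054128,
       -0.00153093]), 'effort': array([-1.32898717e-04, -5.31339240e+01, -3.52741385e+01,  7.08639412e-02,
        2.14522658e-02,  1.53871770e-05]), 'eef_pos': array([200.82852089, 512.00383605, 224.40747336]), 'eef_rot': array([-3.14152773e+00, -1.99642426e-07,  2.76777813e+00]), 'wrist_force': array([-0.11672574,  0.3958284 , -0.12719423]), 'moment': array([-0.00363168,  0.01311393,  0.02332385]), 'finger_force': 0.0, 'finger_gap': 94.41214751208227}
```

View pics/t0.png

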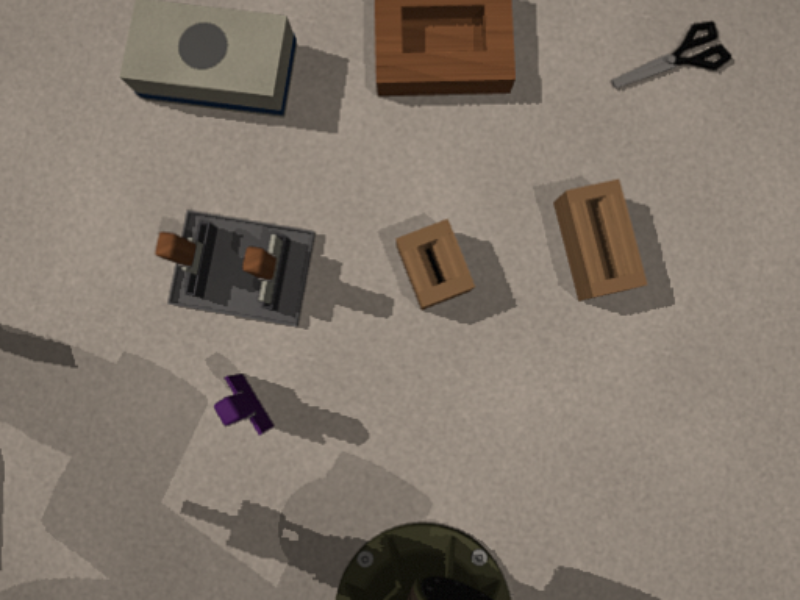

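View pics/s0.png

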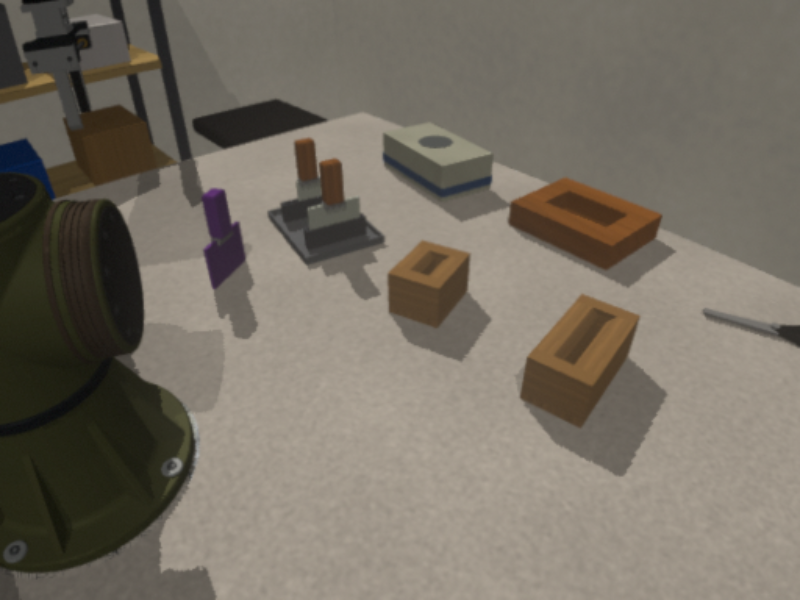

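Top view (full 512×384 pixels): purple look-alike at (158,259). Two brown-handled scrapers stand in the rack, the left at (112,160) and the right at (167,170). The right one shows the longer blade and the detector also calls it wide, so it should be the one meant. Long block is at (386,153), short block at (279,169). I'll confirm in one enlarged crop.

```bash
python3 - <<'E'
from h import *
c=pickle.load(open("top.pkl","rb"));s=pickle.load(open("side.pkl","rb"))
def crop(i,x,y,w,h,k): return cv2.resize(i[y:y+h,x:x+w,::-1],None,fx=k,fy=k,interpolation=cv2.INTER_CUBIC)
a=crop(c["img"],95,125,120,90,4);b=crop(c["img"],345,110,75,90,4);d=crop(s["img"],165,80,90,90,4);e=crop(s["img"],330,185,80,90,4)
cv2.imwrite("pics/c1.png",np.vstack([np.hstack([a,b]),]))
cv2.imwrite("pics/c2.png",np.hstack([d,e]))
E
```

```text
(no output)
```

View pics/c1.png

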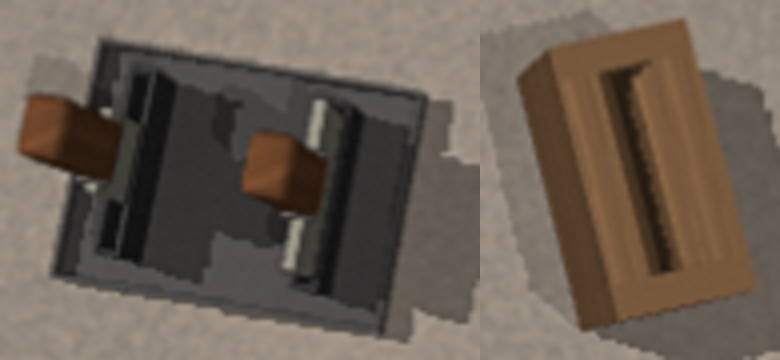

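View pics/c2.png

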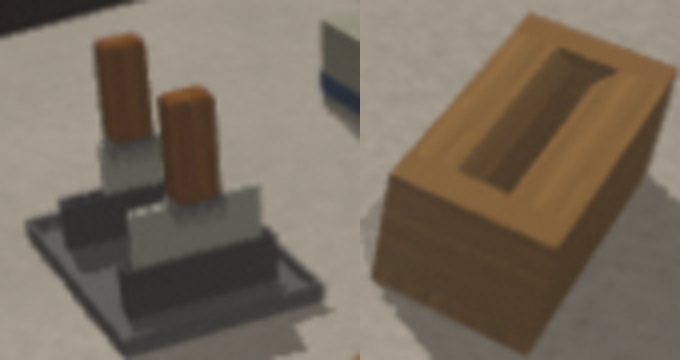

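The crop confirms it: the right scraper's white blade spans the slot, from (174,150) to (168,194) in the top view, and the left one's blade is about half that. Right is the wide one.

```bash
python3 - <<'E'
from h import *
from scipy.optimize import least_squares
c=pickle.load(open("top.pkl","rb"));s=pickle.load(open("side.pkl","rb"))
T=[(362.5,122.5),(396.5,115),(414.25,182),(377.5,190.5)]
S=[(372.5,188),(409.5,202),(379.25,247),(337.5,228.75)]
for cam,P in((c,T),(s,S)):
    w=np.array([atz(cam,p,65) for p in P]);m=w.mean(0)
    v=(w[0]+w[1]-w[2]-w[3])/2
    print("block",m.round(1),"len",np.linalg.norm(v).round(1),np.linalg.norm((w[0]+w[3]-w[1]-w[2])/2).round(1),"ang",np.degrees(np.arctan2(v[1],v[0])).round(1))
for cam,P in((c,[(174.5,150),(167.5,194)]),(s,[(230.25,126.25),(197,132.5)])):
    w=np.array([atz(cam,p,76) for p in P]);v=w[0]-w[1]
    print("blade",w.mean(0).round(1),np.linalg.norm(v).round(1),np.degrees(np.arctan2(v[1],v[0])).round(1))
# rack rim outer corners, top crop: z~? ; handle mask centroid fit
for t,P in (("top",c),("side",s)):
    pass
# handle top face visible corners in top crop
for q in [(258,132),(245,183)]:
    print("htop left edge",atz(c,(95+q[0]/4,125+q[1]/4),146).round(1))
for q in [(160,97),(213,92)]:
    print("htop side",atz(s,(165+q[0]/4,80+q[1]/4),146).round(1))
E
```

```text
block [ 513.1 -256.8   65. ] len 147.9 77.9 ang 10.7
block [ 512.2 -257.8   65. ] len 149.8 74.9 ang 12.0
blade [476.8 198.8  76. ] 93.0 -8.6
blade [477.8 196.5  76. ] 87.2 -17.7
htop left edge [493.3 203.4 146. ]
htop left edge [469.2 209.3 146. ]
htop side [461.1 200.9 146. ]
htop side [489.2 185.9 146. ]
```

```bash
cat >> h.py <<'E'
def shift(target,yaw_deg):
    s=monitor.read_state();y=s["eef_rot"][2]
    R=cv2.Rodrigues(np.array([0,0,y]))[0]@np.diag([1,-1,-1.])
    d=R.T@(np.array(target)-s["eef_pos"])
    t=(np.degrees(y)-yaw_deg+180)%360-180
    print("shift",d.round(1),"turn",round(t,1),"at",s["eef_pos"].round(1),"clock",s["clock"])
E
python3 -c "
from h import *
shift([478,199,255],170)"
```

```text
shift [-372.3 -190.2  -30.6] turn -11.4 at [200.8 512.  224.4] clock 0.5
```

>>> arm_command:
  steps:
    - [1,-47,-24,-30,-3]
    - [1,-94,-48,-30,-6]
    - [1,-141,-72,-30,-9]
    - [1,-188,-96,-30,-11.4]
    - [1,-235,-120,-30,-11.4]
    - [1,-282,-144,-30,-11.4]
    - [1,-329,-168,-30,-11.4]
    - [1,-372,-190,-30.6,-11.4]
    - [1,-372,-190,-30.6,-11.4]
    - [1,-372,-190,-30.6,-11.4]
    - [1,-372,-190,-30.6,-11.4]

```text
clock: 1.88
eef_pos: [477.2, 200.1, 255.2]
eef_rot: [3.141, 0.0, 2.968]
wrist_force: [0.5, -0.8, -0.1]
finger_gap: 94.0
finger_force: 0.0
```

```bash
python3 - <<'E'
from h import *
c=imaging.camera("wrist");pickle.dump(c,open("w.pkl","wb"))
print(ray(c,(256,192))[0].round(),np.array(c["view"]).round(2)[2])
for t in ["wide_scraper","narrow_scraper"]:
    print(t,[(round(r["p"],2),np.round(r["rect"]).tolist()) for r in find_in(c,t)][:4])
shift([478,199,121],170)
cv2.imwrite("pics/w0.png",cv2.resize(c["img"][:,:,::-1],(800,600)))
E
```

```text
[413. 212. 415.] [ 2.2000e-01 -4.0000e-02 -9.7000e-01  3.2017e+02]
wide_scraper [(0.56, [252.0, 174.0, 25.0, 86.0])]
narrow_scraper [(0.93, [369.0, 183.0, 54.0, 62.0])]
shift [ -0.8  -0.8 134.2] turn 0.1 at [477.4 199.9 255.2] clock 2.025
```

View pics/w0.png

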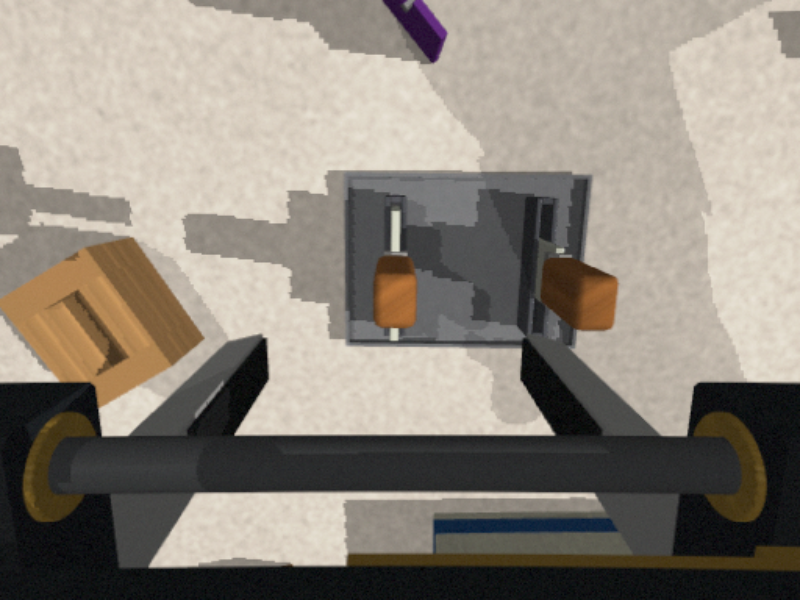

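Wrist view (800-pixel scale): wide handle at (395,292), blade from (395,208) to (394,340), aligned with the tool axes and between the fingers. The narrow one is clear at (580,295).

```bash
python3 - <<'E'
from h import *
c=pickle.load(open("w.pkl","rb"));k=.64
for q,z in [((376,327),146),((413,327),146),((395,208),76),((394,340),76),((347,172),10),((347,345),10)]:
    print(q,atz(c,(q[0]*k,q[1]*k),z).round(1))
E
```

```text
(376, 327) [490.4 188.6 146. ]
(413, 327) [493.9 208.7 146. ]
(395, 208) [432.5 209.3  76. ]
(394, 340) [522.  193.1  76. ]
(347, 172) [403.  176.9  10. ]
(347, 345) [540.7 149.9  10. ]
```

>>> arm_command:
  steps:
    - [1,0,1,30,0]
    - [1,0,1,65,0]
    - [1,0,1,100,0]
    - [1,0,1,134,0]
    - [1,0,1,134,0]
    - [0,0,1,134,0]
    - [0,0,1,134,0]
    - [0,0,1,134,0]
    - [0,0,1,134,0]
    - [0,0,1,134,0]
    - [0,0,1,134,0]
    - [0,0,1,134,0]
  force: 35

```text
clock: 3.52
eef_pos: [477.9, 200.3, 121.0]
eef_rot: [-3.142, -0.0, 2.967]
wrist_force: [-1.2, -0.4, 0.2]
finger_gap: 27.5
finger_force: 0.0
```

>>> arm_command:
  steps:
    - [0,0,0,0,0]
    - [0,0,0,0,0]
    - [0,0,0,0,0]

```text
clock: 3.9
eef_pos: [478.0, 200.3, 121.0]
eef_rot: [-3.142, 0.0, 2.967]
wrist_force: [-0.6, -0.4, -0.6]
finger_gap: 24.0
finger_force: 35.0
```

>>> arm_command:
  steps:
    - [0,0,0,-10,0]
    - [0,0,0,-30,0]
    - [0,0,0,-60,0]
    - [0,0,0,-95,0]
    - [0,0,0,-130,0]
    - [0,0,0,-130,0]
    - [0,0,0,-130,0]

```text
clock: 4.78
eef_pos: [477.5, 200.1, 250.1]
eef_rot: [-3.141, -0.001, 2.967]
wrist_force: [-1.5, 0.5, -1.8]
finger_gap: 23.8
finger_force: 35.0
```

```bash
python3 - <<'E'
from h import *
print(monitor.read_state()["finger_force"])
shift([512.6,-257.3,251],191.3)
E
```

```text
34.9510395526886
shift [-114.1 -444.4   -0.9] turn -21.3 at [477.5 200.1 250.1] clock 4.775
```

>>> arm_command:
  steps:
    - [0,-3,-10,0,-1]
    - [0,-10,-40,0,-4]
    - [0,-21,-80,0,-7]
    - [0,-31,-120,0,-10]
    - [0,-41,-160,0,-13]
    - [0,-51,-200,0,-16]
    - [0,-62,-240,0,-19]
    - [0,-72,-280,0,-21.3]
    - [0,-82,-320,0,-21.3]
    - [0,-92,-360,0,-21.3]
    - [0,-103,-400,0,-21.3]
    - [0,-110,-430,0,-21.3]
    - [0,-114,-444,0,-21.3]
    - [0,-114,-444,0,-21.3]
    - [0,-114,-444,0,-21.3]
    - [0,-114,-444,0,-21.3]

```text
clock: 6.78
eef_pos: [513.1, -255.9, 251.2]
eef_rot: [-3.142, 0.0, -2.943]
wrist_force: [-0.1, -0.4, -2.8]
finger_gap: 23.7
finger_force: 35.0
```

```bash
python3 - <<'E'
from h import *
c=imaging.camera("wrist");pickle.dump(c,open("w1.pkl","wb"))
s=imaging.camera("side");pickle.dump(s,open("s1.pkl","wb"))
shift([512.6,-257.3,251],191.3)
st=monitor.read_state();print(st["finger_force"],st["joints"].round(2))
a=cv2.resize(c["img"][:,:,::-1],(800,600))[0:480]
cv2.imwrite("pics/w1.png",a)
cv2.imwrite("pics/s1.png",cv2.resize(s["img"][70:300,290:460,::-1],None,fx=2.6,fy=2.6,interpolation=cv2.INTER_CUBIC))
E
```

```text
shift [ 0.7 -1.   0.3] turn 0.0 at [ 513.1 -256.2  251.3] clock 6.875
34.95102882385254 [-0.53  0.33  1.41  0.    1.39 -2.3 ]
```

View pics/w1.png

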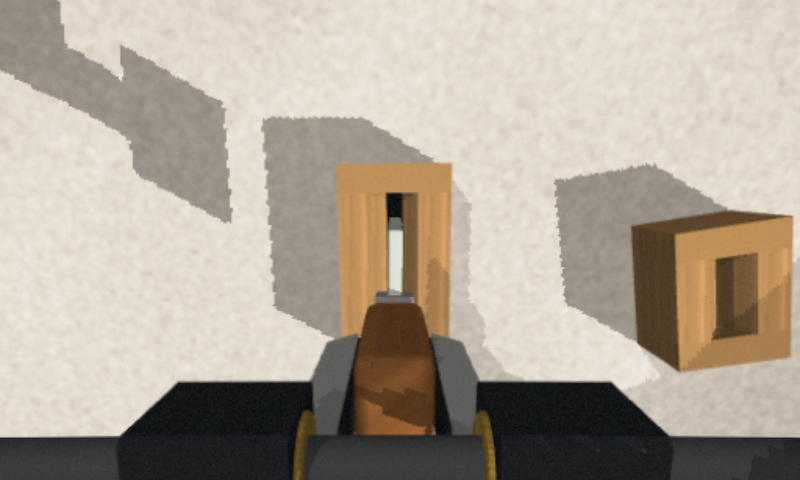

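View pics/s1.png

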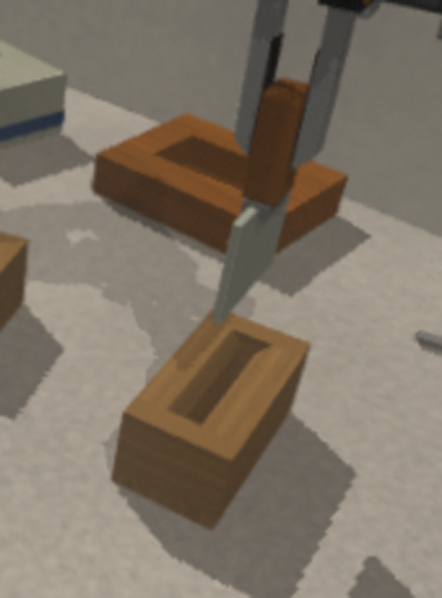

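Wrist view (800-pixel scale): block near edge runs (337,164)–(451,164) with the slot centred near x=402, and the blade hangs at x≈396. The side view shows the scraper held upright over the block. I'll compute the correction.

```bash
python3 - <<'E'
from h import *
c=pickle.load(open("w1.pkl","rb"));s=pickle.load(open("s1.pkl","rb"));k=.64
st=monitor.read_state();p=st["eef_pos"];y=st["eef_rot"][2]
R=cv2.Rodrigues(np.array([0,0,y]))[0]@np.diag([1,-1,-1.])
for n,q,z in [("blk L",(337,164),65),("blk R",(451,164),65),("blkL2",(342.5,330),65),("blkR2",(449,330),65),("slotL",(387,193),65),("slotR",(417,193),65),("blade bot L",(389,218),136),("bladebot R",(403,218),136),("blade low top",(395,295),206)]:
    print(n,(R.T@(atz(c,(q[0]*k,q[1]*k),z)-p)).round(1))
for n,q,z in [("blk far",(236,314),65),("right",(309,345),65),("near",(235,460),65),("left",(124,413),65),("blade near bot",(217,318),136),("blade near top",(244,200),206)]:
    print("side",n,(R.T@(atz(s,(290+q[0]/2.6,70+q[1]/2.6),z)-p)).round(1))
E
```

```text
blk L [ 73.3 -36.8 186.3]
blk R [ 73.4  38.1 186.3]
blkL2 [-40.5 -35.6 186.3]
blkR2 [-40.4  39.9 186.3]
slotL [ 54.7  -3.9 186.3]
slotR [ 54.8  16.  186.3]
blade bot L [ 43.7  -1.9 115.3]
bladebot R [ 43.7   5.6 115.3]
blade low top [17.6  1.4 45.3]
side blk far [-74.7  20.1 186.3]
side right [-71.1 -37.8 186.3]
side near [ 73.8 -41.2 186.3]
side left [ 77.1  34.7 186.3]
side blade near bot [ 4.000e+01 -1.000e-01  1.153e+02]
side blade near top [15.5  6.6 45.3]
```

>>> arm_command:
  steps:
    - [0,0,0,20,0]
    - [0,0,0,45,0]
    - [0,0,0,62,0]
    - [0,0,0,70,0]
    - [0,0,0,76,0]
    - [0,0,0,82,0]
    - [0,0,0,88,0]
    - [0,0,0,88,0]

```text
clock: 7.88
eef_pos: [512.9, -256.7, 162.7]
eef_rot: [3.141, -0.0, -2.945]
wrist_force: [-0.3, 0.4, -1.9]
finger_gap: 23.4
finger_force: 35.0
```

>>> arm_command:
  steps:
    - [0,0,0,6,0]
    - [0,0,0,12,0]
    - [0,0,0,18,0]
    - [0,0,0,24,0]
    - [0,0,0,28,0]
    - [0,0,0,31,0]
    - [0,0,0,33,0]
    - [0,0,0,33,0]

```text
clock: 8.88
eef_pos: [513.0, -256.8, 130.0]
eef_rot: [3.142, -0.0, -2.945]
wrist_force: [1.1, -0.1, -1.7]
finger_gap: 23.8
finger_force: 35.0
```

>>> arm_command:
  steps:
    - [0,0,0,1,0]
    - [0,0,0,2,0]
    - [0,0,0,3,0]
    - [0,0,0,3,0]
    - [0,0,0,3,0]

```text
clock: 9.5
eef_pos: [513.0, -256.8, 127.1]
eef_rot: [-3.142, 0.0, -2.945]
wrist_force: [-0.5, 0.1, -0.9]
finger_gap: 23.8
finger_force: 35.0
```

>>> arm_command:
  steps:
    - [0,0,0,1,0]
    - [0,0,0,1,0]
    - [0.5,0,0,1,0]
    - [0.7,0,0,1,0]
    - [0.8,0,0,1,0]
    - [0.8,0,0,1,0]
    - [0.8,0,0,1,0]
    - [0.8,0,0,-20,0]
    - [0.8,0,0,-50,0]
    - [0.8,0,0,-90,0]
    - [0.8,0,0,-130,0]
    - [0.8,0,0,-130,0]
    - [0.8,0,0,-130,0]

```text
clock: 11.12
eef_pos: [512.7, -256.6, 256.1]
eef_rot: [3.141, -0.001, -2.945]
wrist_force: [0.1, 0.3, 0.5]
finger_gap: 75.5
finger_force: 0.0
```

```bash
python3 - <<'E'
from h import *
c=imaging.camera("wrist");s=imaging.camera("side")
a=cv2.resize(c["img"][:,:,::-1],(400,300));b=cv2.resize(s["img"][70:300,170:460,::-1],(400,317))
cv2.imwrite("pics/e.png",np.hstack([a,b[:300]]))
E
```

```text
(no output)
```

View pics/e.png

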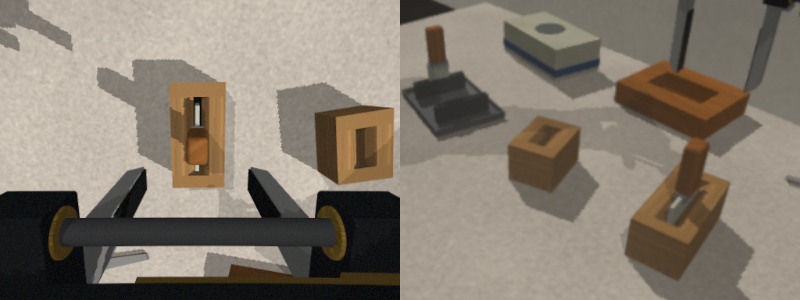

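The scraper stands upright in the long slot at (197,150) in the left panel, with only a short strip of blade showing. The narrow one is still in the rack at (435,45). The gripper is clear.

```bash
python3 -c "
from cell import job
print(job.sign_off())"
```

```text
the job is handed in; nothing more can be done
None
```

The wide scraper stands upright in the long slot, lowered in the grip to within about 1 mm of the slot floor before I let go. The narrow one is still in the rack, and I handed the job in at about 11 s on the robot's clock; sign-off gave no verdict.

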